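# Unstack the glass-lathe forming tools onto their stands

### The job

The glass-lathe forming tools have been piled up on the aluminium plate: take the stack apart and set every tool upright on its own stand, the tapered plug on the small round stand, the ring flat over the pin, the thick disc on the wide round stand, and the rectangular block on the brick with its long side along the brick's. Centre each one so that it does not overhang its stand, never tip a tool over, and leave the jar and the mug where they stand.

Things in the scene. Friction and masses are not known exactly. Their poses are not given: they have to be found in the camera images.
- plug_mid (a point): tapered brass plug, standing: 40 mm diameter and straight-sided for its lower 44 mm, then tapering to an 18 mm flat nose; 56 mm tall, about 0.4 kg. At the start it is the top of the stack, standing on the ring. The point is its centre, 28 mm above its underside; z runs up its axis
- ring_mid (a point): plain aluminium ring (thick collar), lying flat: 54 mm outside diameter, 30 mm bore right through, 40 mm tall, about 0.17 kg. At the start it is under the plug and on top of either the block or the disc. The point is its centre, on the axis, 20 mm above its underside; z runs up its axis
- disc_mid (a point): thick solid disc of black graphite: 66 mm diameter, 44 mm tall, about 0.27 kg. It stands on a flat aluminium plate (150 x 280 mm, 8 mm thick, fixed to the bench, its long side roughly across the robot's view), either alone or as the bottom of the stack; its centre is about 136 mm from the block's. The point is its centre, 22 mm above its underside; z is up
- block_mid (a point): rectangular block of black graphite: 84 mm long (its x axis), 56 mm wide (its y axis), 44 mm tall, about 0.36 kg. It stands on the same aluminium plate, either alone or as the bottom of the stack. The point is its centre, 22 mm above its underside; z is up
- small_stand_top (a point): the plug's place: the small plain round stand of cream refractory, 64 mm diameter, 22 mm tall, flat top. Fixed to the bench. The point is the centre of its upper face, 22 mm above the bench
- pin_stand_top (a point): the ring's place: round stand of cream refractory, 78 mm diameter, 22 mm tall, with an upright steel pin at its centre, 14 mm diameter with a tapered tip, standing 25 mm above the stand's upper face. Fixed to the bench. The point is the centre of its upper face, 22 mm above the bench (at the foot of the pin)
- wide_stand_top (a point): the disc's place: the wide plain round stand of cream refractory, 90 mm diameter, 22 mm tall, flat top. Fixed to the bench. The point is the centre of its upper face, 22 mm above the bench
- brick_top (a point): the block's place: rectangular cream refractory brick, 110 mm long (its x axis), 82 mm wide (its y axis), 22 mm tall, flat top. Fixed to the bench. The point is the centre of its upper face, 22 mm above the bench
- jar_mid (a point): bystander: closed amber glass jar, 64 mm diameter, 100 mm tall, standing loose. The point is its centre, 50 mm above the bench
- mug_mid (a point): bystander: white mug with a handle, 78 mm diameter, 85 mm tall, standing loose. The point is its centre, 42 mm above the bench
There are look-alikes about, which are no part of the job. What is shaped like the part that bears block_mid but red is not meant. Of the things that look like the part that bears plug_mid, the smaller one is meant.

How it is judged:
By the outcome, as a careful person would: the job done as asked, in the order asked, and still so for the second after the job is handed in, with the robot touching nothing.
It also fails if it takes over 106 s, if anything falls off the work surface, if the arm or the gripper's body presses on something with over 40 N, if the wrist force passes 120 N, or if a joint passes its speed limit or range.

### The arm

A 6-joint arm with a two-finger parallel gripper is mounted at the origin on the work surface. World frame = base frame: x ahead of the robot, y to its left, z up, the work surface at z = 0. Lengths are in m, angles in rad, forces in N, time in s.
With the tool pointing down it reaches from about 0.35 to 0.85 m from the base axis. Payload 8.1 kg.
Tool frame: the origin (TCP) lies at the very end of the fingers, on their centre line; the grasp point (between the pads) lies 19 mm behind it; z points along the fingers, y is the line along which they close (so a half turn about z gives the same grasp; the last joint's range is limited). The gripper opens to 93 mm and grips with 3 to 60 N. Pads are 15 mm wide; open, the fingers measure 128 mm over their backs; the gripper's body (75 mm by 188 mm) begins 65 mm behind the grasp point.
Start: joints at [1.09, 0.13, 1.488, -0, 1.523, -0.085], TCP at [0.231, 0.554, 0.219] pointing down, gripper open.
Joint ranges: [-2.96, 2.96], [-0.89, 2.26], [0.02, 2.5], [-1.34, 4.48], [0, 2.73], [-2.66, 2.66]. Speed limits (rad/s): [2.39, 2.39, 2.79, 3.14, 3.14, 3.14].

### API

Orientations are given as a rotation vector (axis times angle).
In Python, from plant import read_state, eyes, workorder gives the robot as it stands. The module is installed in compiled form; this text tells all that it offers.
- The arm moves only by the tool play_rows, never from a script. Its argument "targets" is one flat list of numbers, 4 for each row, row after row: the shift along the tool's x, y, z in cm, then the turn about the tool's z in degrees. In form: [dx, dy, dz, roll, dx, dy, dz, roll, ...]. A call has 1 to 8 rows; each row is the pose to reach, as a shift and turn from the pose commanded when the call began, along the tool's axes at that moment; what a row does not reach only later rows make up. A row lasts 1/12 s, in which the tool goes at most 41.7 mm and 7.16 degrees, less where a joint would pass 70% of its speed; a pose out of reach is approached as far as the arm can. A call with a gripper value outside its range is refused whole. "grip" is the finger opening in cm, from 0 to 9.3, set as the call begins (left out, the last holds). The fingers move at their own pace and stop on an object; "grip_force" is the grip in N (left out, the last holds). Time passes only in rows, so rows that repeat a pose let the fingers close. It gives the time, the measured TCP pose, the force, the opening and the grip force at its end, in the units of the state.
- read_state(): the state, without advancing time (a new reading comes with each control period).
- eyes.read_camera(name): name is "side" or "top"; returns a dict with "image" (384x512x3 uint8, red, green, blue), "vfov" (degrees; the focal length in pixels is half the picture's height over the tangent of half this angle, whatever the lens; pixels are square), "cx", "cy" (the principal point, pixels), "cam_to_world" (4x4, takes a point from camera to world coordinates). Camera axes: x right, y up, looking along -z (the intrinsics and any distortion apply to the point x, -y, -z); pixel columns grow to the right and rows downward; lengths in m; the calibration is good to about 2 mm. A picture is of the moment at which its call begins. There is no depth.
- workorder.close_job(): hands the job in; it is judged then, once.
The state is a dict: "t": time; "q": joint angles; "dq": joint speeds; "joint_torque": joint torques, N m; "tool_pos": TCP position; "orientation": TCP orientation; "force": force on the tool from outside, world axes, zero at the start; "wrist_torque": the same for the moment, N m; "opening": finger opening in m; "gripper_force": force on a finger pad.
Only numpy, scipy, OpenCV 4.12 (cv2) and the standard library are available. Lean on these libraries where they do the work, as an engineer would, in place of code of your own. Each camera call takes 0.05 s, during which the arm holds its last target. There are 200 camera calls.

## Working session

There is one attempt and no reset: what is moved stays moved. The work goes in short steps, Python scripts to look and compute and a tool call to move; the robot and the scene stay as the last step left them, time stands still between calls to the robot, and variables do not carry over. Pictures are saved under pics/ and viewed, at most 16 in all, crops included, and the job is handed in when it is done.

Besides the shell and the picture viewer there is one more tool, called after "Call:" by a JSON object that holds its "method" and its "body", one argument or row to a line. play_rows: Moves the arm, as the interface text tells. Its arguments: {"type":"object","properties":{"targets":{"type":"array"},"grip":{"type":"number"},"grip_force":{"type":"number"}},"required":["targets"]}

```bash
mkdir -p pics
cat > h.py <<'E'
import numpy as np, cv2
from plant import read_state, eyes, workorder
def grab(n,fn=None):
    c=eyes.read_camera(n)
    if fn: cv2.imwrite('pics/'+fn,c['image'][:,:,::-1])
    return c
def f(c): return c['image'].shape[0]/2/np.tan(np.radians(c['vfov'])/2)
def ray(c,u,v):
    F=f(c); M=np.array(c['cam_to_world']); d=M[:3,:3]@np.array([(u-c['cx'])/F,-(v-c['cy'])/F,-1.0]); return M[:3,3],d
def onz(c,u,v,z):
    o,d=ray(c,u,v); return o+d*(z-o[2])/d[2]
def proj(c,p):
    F=f(c);M=np.array(c['cam_to_world']);q=M[:3,:3].T@(np.array(p)-M[:3,3]); return c['cx']+F*q[0]/-q[2], c['cy']-F*q[1]/-q[2]
E
python3 - <<'E'
from h import *
for n in('top','side'):
    c=grab(n,n+'0.png'); print(n,{k:(np.round(v,3).tolist() if k!='image' else 0) for k,v in c.items()})
s=read_state(); print(s)
E
```

```text
top {'image': 0, 'vfov': 47.026, 'cx': 261.75, 'cy': 199.163, 'cam_to_world': [[-0.022, 0.996, -0.089, 0.411], [-1.0, -0.021, 0.014, 0.004], [0.012, 0.089, 0.996, 1.418], [0.0, 0.0, 0.0, 1.0]]}
side {'image': 0, 'vfov': 43.549, 'cx': 261.918, 'cy': 192.888, 'cam_to_world': [[0.721, 0.519, -0.459, 0.008], [-0.693, 0.532, -0.487, -0.584], [-0.008, 0.669, 0.743, 0.979], [0.0, 0.0, 0.0, 1.0]]}
{'t': 0.1, 'q': array([ 1.08958693e+00,  1.31108469e-01,  1.48914222e+00,  5.76827650e-07,
        1.52300061e+00, -8.53957139e-02]), 'dq': array([-2.14941632e-03, -1.10325599e-03, -2.43924166e-03, -5.02641007e-04,
       -5.15922431e-04,  3.92711374e-05]), 'joint_torque': array([ 2.84786538e-04, -5.61350620e+01, -4.93089938e+01,  7.68667320e-02,
        2.92871241e-02, -1.24185863e-04]), 'tool_pos': array([0.23107822, 0.55317135, 0.21769417]), 'orientation': array([-6.17600556e-01, -3.07981352e+00,  2.50092151e-03]), 'force': array([-0.01678719,  0.16882479,  0.08478816]), 'wrist_torque': array([-0.01555953, -0.07048205,  0.00286498]), 'gripper_force': 0.0, 'opening': 0.09307337624337608}
```

View pics/top0.png

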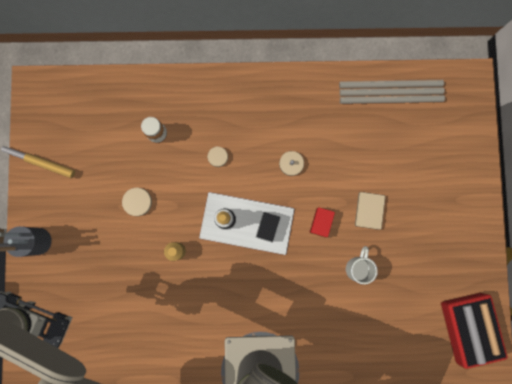

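View pics/side0.png

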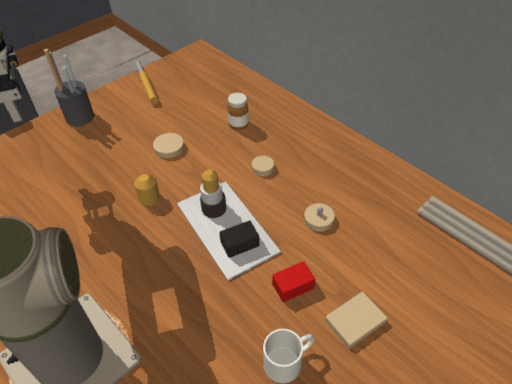

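Candidates in the top view:
- **Plugs:** stack top (224,218), which is the smaller one on the ring, and a lone larger plug (174,251), a look-alike.
- **Blocks:** black on the plate (268,227), and red (322,222), a look-alike.
- **Stands:** small (218,157), pin (291,163), wide (137,202), brick (371,211).
- **Bystanders:** jar (152,128), mug (363,268).

The stack is disc, then ring, then plug.

```bash
cat > m0.py <<'E'
from h import *
t=grab('top');s=grab('side')
def cents(c,mask,amin=20):
    n,l,st,ce=cv2.connectedComponentsWithStats(mask.astype(np.uint8)); return [(st[i,4],ce[i].round(1).tolist(),(l==i)) for i in range(1,n) if st[i,4]>amin]
H=cv2.cvtColor(t['image'],cv2.COLOR_RGB2HSV).astype(int)
for k,(u,v) in dict(small=(218,157),pin=(291,163),wide=(137,202),brick=(371,211)).items():
    R=slice(v-30,v+30),slice(u-30,u+30)
    h=H[R]; m=(h[...,1]<130)&(h[...,2]>150)
    if k=='pin': m=cv2.morphologyEx(m.astype(np.uint8),cv2.MORPH_CLOSE,np.ones((7,7)))
    a=max(cents(t,m),key=lambda x:x[0]); cn=max(cv2.findContours(a[2].astype(np.uint8),0,1)[0],key=cv2.contourArea)
    r=cv2.minAreaRect(cv2.convexHull(cn)); c0=np.array(r[0])+[u-30,v-30]; M=cv2.moments(cv2.convexHull(cn)); c1=np.array([M['m10']/M['m00']+u-30,M['m01']/M['m00']+v-30])
    print(k,a[0],np.round(r[1],1),round(r[2],1),'px',c1.round(1),'rect',onz(t,*c0,.022).round(4),'mom',onz(t,*c1,.022).round(4),'mm/px',1000*np.linalg.norm(onz(t,u+1,v,.022)-onz(t,u,v,.022)).round(5))
    if k=='brick':
        b=cv2.boxPoints(r)+[u-30,v-30]; print([onz(t,*p,.022)[:2].round(3).tolist() for p in b])
# side stands too
Hs=cv2.cvtColor(s['image'],cv2.COLOR_RGB2HSV).astype(int)
for u,v in((263,165),(320,216),(168,145),(357,320)): print('sidepx',u,v,onz(s,u,v,.022).round(3),Hs[v,u])
# stack
for nm,(u,v) in dict(plug=(224,218),block=(268,227),big=(174,251)).items(): print(nm,H[v,u],t['image'][v,u],onz(t,u,v,.148 if nm=='plug' else .052).round(3))
cr=t['image'][190:265,195:300]; cv2.imwrite('pics/c1.png',cv2.resize(cr,None,fx=5.5,fy=5.5,interpolation=cv2.INTER_CUBIC)[:,:,::-1])
cr=s['image'][155:280,170:290]; cv2.imwrite('pics/c2.png',cv2.resize(cr,None,fx=4.5,fy=4.5,interpolation=cv2.INTER_CUBIC)[:,:,::-1])
from scipy.spatial.transform import Rotation as R
print(R.from_rotvec(read_state()['orientation']).as_matrix().round(3))
E
python3 m0.py
```

```text
small 358 [19.8 21.2] 45.0 px [216.2 155.8] rect [0.6796 0.1257 0.022 ] mom [0.6788 0.1267 0.022 ] mm/px 3.2
pin 531 [25.  25.6] 53.1 px [290.3 162.7] rect [ 0.6518 -0.109   0.022 ] mom [ 0.6514 -0.11    0.022 ] mm/px 3.21
wide 702 [30. 28.] 90.0 px [135.1 201.3] rect [0.539  0.3851 0.022 ] mom [0.5382 0.3849 0.022 ] mm/px 3.15
brick 944 [27.8 37. ] 7.1 px [369.3 210.5] rect [ 0.494  -0.3563  0.022 ] mom [ 0.4929 -0.3569  0.022 ] mm/px 3.19
[[0.442, -0.303], [0.559, -0.322], [0.546, -0.41], [0.43, -0.39]]
sidepx 263 165 [0.675 0.117 0.022] [ 18  88 204]
sidepx 320 216 [ 0.651 -0.119  0.022] [ 18  61 122]
sidepx 168 145 [0.533 0.373 0.022] [ 18  83 206]
sidepx 357 320 [ 0.49  -0.367  0.022] [ 18  81 204]
plug [ 19 139 193] [193 155  88] [0.473 0.096 0.148]
block [ 0  0 44] [44 44 44] [ 0.447 -0.033  0.052]
big [ 19 140 201] [201 161  91] [0.38  0.257 0.052]
[[-0.923  0.386 -0.001]
 [ 0.386  0.923 -0.001]
 [ 0.    -0.001 -1.   ]]
```

View pics/c1.png

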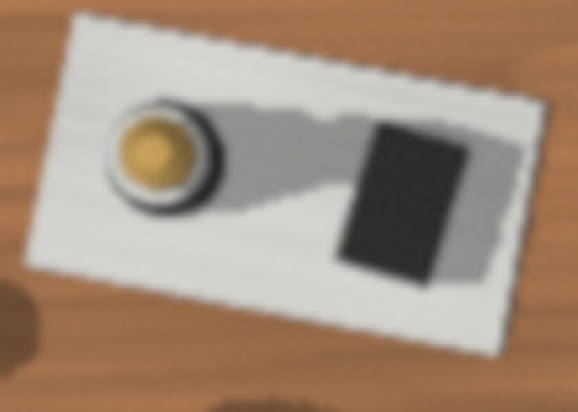

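View pics/c2.png

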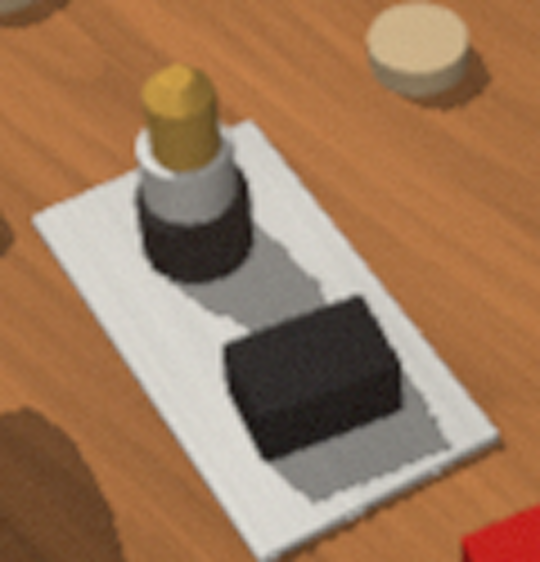

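Run:
```python
from h import *
t=grab('top');s=grab('side')
for c,n in((t,'top'),(s,'side')):
    print(n,c['image'].shape)
print('row157',[tuple(x) for x in t['image'][157,203:234].tolist()][::1])
H=cv2.cvtColor(t['image'],cv2.COLOR_RGB2HSV).astype(int); print(H[157,203:234,1].tolist())
tiles=[cv2.resize(c['image'][v-25:v+25,u-30:u+30],None,fx=4,fy=4,interpolation=cv2.INTER_NEAREST) for c,u,v in((t,218,157),(t,371,211),(t,137,202),(s,263,165),(s,320,216),(s,357,320))]
cv2.imwrite('pics/t.png',np.vstack([np.hstack(tiles[:3]),np.hstack(tiles[3:])])[:,:,::-1])
```

```text
top (384, 512, 3)
side (384, 512, 3)
row157 [(157, 111, 75), (157, 110, 74), (156, 110, 73), (161, 118, 83), (175, 144, 111), (192, 169, 136), (201, 180, 147), (202, 182, 149), (202, 182, 148), (203, 183, 149), (202, 182, 149), (201, 181, 148), (201, 181, 148), (202, 182, 149), (202, 182, 149), (201, 180, 147), (202, 181, 149), (201, 181, 148), (201, 181, 148), (201, 181, 148), (200, 180, 148), (201, 182, 149), (199, 180, 147), (187, 169, 138), (145, 127, 101), (114, 88, 66), (108, 78, 54), (109, 77, 53), (110, 78, 54), (119, 84, 58), (144, 100, 69)]
[133, 135, 136, 124, 93, 74, 69, 67, 68, 68, 67, 67, 67, 67, 67, 69, 67, 67, 67, 67, 66, 66, 67, 67, 77, 107, 127, 131, 130, 131, 133]
```

View pics/t.png

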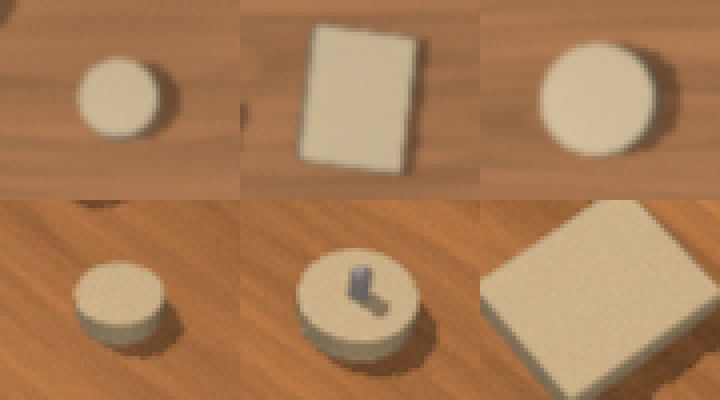

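Top faces are clean and separable by brightness, so I'll measure with tighter thresholds in both views.

```bash
cat >> h.py <<'E'
def big(m):
    n,l,st,ce=cv2.connectedComponentsWithStats(m.astype(np.uint8)); i=1+np.argmax(st[1:,4]); return (l==i).astype(np.uint8)
def hullc(c,m,z,off):
    """project hull to plane z; return centroid and minAreaRect there (mm)"""
    cn=max(cv2.findContours(cv2.resize(m*255,None,fx=4,fy=4,interpolation=cv2.INTER_LINEAR)//128,0,1)[0],key=cv2.contourArea)[:,0]
    P=np.array([onz(c,(u+.5)/4-.5+off[0],(v+.5)/4-.5+off[1],z)[:2] for u,v in cn]); H=cv2.convexHull((P*1000).astype(np.float32))
    M=cv2.moments(H); return np.array([M['m10'],M['m01']])/M['m00'], cv2.minAreaRect(H)
def crop(c,u,v,r=30): return cv2.cvtColor(c['image'],cv2.COLOR_RGB2HSV)[v-r:v+r,u-r:u+r].astype(int),(u-r,v-r)
E
cat > m1.py <<'E'
from h import *
t=grab('top');s=grab('side')
for k,(a,b) in dict(small=((218,157),(263,165)),pin=((291,163),(320,216)),wide=((137,202),(168,145)),brick=((371,211),(357,320))).items():
    for c,(u,v) in((t,a),(s,b)):
        h,o=crop(c,u,v,34); m=big((h[...,1]<106)&(h[...,2]>165)); p,r=hullc(c,m,.022,o); print(k,p.round(1),np.round(r[0],1),np.round(r[1],1),round(r[2],1))
# plug brass, block dark
h,o=crop(t,224,218,12); m=big((h[...,1]>100)&(h[...,0]>10)); p,r=hullc(t,m,.136,o); print('plug top@.136',p.round(1),np.round(r[1],1))
h,o=crop(s,212,185,22); m=big((h[...,1]>110)&(h[...,0]>=16)&(h[...,2]>90)); ys,xs=np.nonzero(m); print('plug side px',xs.mean()+o[0],ys.mean()+o[1],ys.min()+o[1],ys.max()+o[1])
o_,d=ray(s,xs.mean()+o[0],ys.mean()+o[1]); print('side@.118',onz(s,xs.mean()+o[0],ys.mean()+o[1],.118).round(4))
h,o=crop(t,268,227,20); m=big((h[...,2]<75)); p,r=hullc(t,m,.052,o); print('block top',p.round(1),np.round(r[0],1),np.round(r[1],1),round(r[2],1))
E
python3 m1.py
```

```text
small [678.7 125.5] [679.7 125.7] [63.2 64.1] 89.1
small [679.3 124.5] [679.8 124.2] [59.7 62. ] 45.6
pin [ 652.3 -111.7] [ 652.3 -110.7] [76.3 76.9] 88.8
pin [ 652.8 -113. ] [ 653.1 -113.8] [76.8 76.1] 81.7
wide [538.3 383.9] [539.  383.5] [91.5 87.5] 0.0
wide [538.7 383.6] [539.1 383.7] [87.1 88.5] 45.6
brick [ 493.9 -358.4] [ 494.2 -358.7] [ 82.1 112.7] 80.6
brick [ 494.8 -360.3] [ 494.9 -360.1] [ 81.7 110.4] 80.5
plug top@.136 [475.3  99. ] [37.  34.1]
plug side px 209.73413897280966 180.44108761329306 169 192
side@.118 [0.4764 0.0997 0.118 ]
block top [449.3 -32.9] [449.1 -32.8] [53.5 79.9] 72.1
```

```bash
cat > go.py <<'E'
import sys; from h import *
from scipy.spatial.transform import Rotation as R
def d(x,y,z,p=None):
    s=read_state(); M=R.from_rotvec(s['orientation']).as_matrix(); return (M.T@(np.array([x,y,z])-(s['tool_pos'] if p is None else p))*100).round(2), np.degrees(np.arctan2(M[1,1],M[0,1])).round(2)
a=np.array(sys.argv[1:],float).reshape(-1,3); s=read_state(); print(s['t'],s['tool_pos'].round(4),s['opening'].round(4),s['force'].round(1))
p=s['tool_pos']
for x in a: print(x,d(*x,p)); p=x
E
python3 go.py .4755 .0993 .2177  .4755 .0993 .1  .679 .125 .2
```

```text
Traceback (most recent call last):
  File "go.py", line 5, in <module>
    a=np.array(sys.argv[1:],float).reshape(-1,3); s=read_state(); print(s['t'],s['tool_pos'].round(4),s['opening'].round(4),s['force'].round(1))
                                                                                                      ^^^^^^^^^^^^^^^^^^
AttributeError: 'float' object has no attribute 'round'
```

```bash
sed -i "s/s\['opening'\].round(4)/round(s['opening'],4)/" go.py; python3 go.py .4755 .0993 .2177  .4755 .0993 .1  .679 .125 .2
```

```text
0.4 [0.2313 0.5536 0.2185] 0.0932 [-1.  -0.1 -1.4]
[0.4755 0.0993 0.2177] (array([-40.05, -32.5 ,   0.08]), np.float64(67.32))
[0.4755 0.0993 0.1   ] (array([-0.  ,  0.  , 11.77]), np.float64(67.32))
[0.679 0.125 0.2  ] (array([-17.78,  10.22, -10.  ]), np.float64(67.32))
```

Call:
{"method": "play_rows", "body": {
  "targets": [-1, -0.8, 0, 0, -3, -2.4, 0, 0, -6, -4.9, 0, 0, -9, -7.3, 0, 0, -12, -9.7, 0, 0, -15, -12.2, 0, 0, -18, -14.6, 0, 0, -20, -16.2, 0, 0],
  "grip": 9.3
}}

```text
t: 1.07
tool_pos: [0.3545, 0.3236, 0.2187]
orientation: [0.619, 3.079, -0.001]
force: [0.5, 0.3, 0.1]
opening: 0.0931
gripper_force: 0.0
```

Call:
{"method": "play_rows", "body": {
  "targets": [-3, -2.4, 0, 0, -6, -4.9, 0, 0, -9, -7.3, 0, 0, -12, -9.7, 0, 0, -15, -12.2, 0, 0, -18, -14.6, 0, 0, -20.1, -16.3, 0, 0, -20.1, -16.3, 0, 0]
}}

```text
t: 1.73
tool_pos: [0.4775, 0.0941, 0.2187]
orientation: [0.625, 3.077, -0.003]
force: [0.7, -0.5, -0.1]
opening: 0.0929
gripper_force: 0.0
```

```bash
python3 go.py .4755 .0993 .1
```

```text
1.7333 [0.4775 0.0941 0.2187] 0.0929 [ 0.7 -0.5 -0.1]
[0.4755 0.0993 0.1   ] (array([ 0.4 ,  0.41, 11.87]), np.float64(67.05))
```

Call:
{"method": "play_rows", "body": {
  "targets": [0.2, 0.2, 0.5, 0, 0.4, 0.4, 1.5, 0, 0.4, 0.4, 3, 0, 0.4, 0.4, 4, 0, 0.4, 0.4, 4.5, 0, 0.4, 0.4, 4.5, 0, 0.4, 0.4, 4.5, 0, 0.4, 0.4, 4.5, 0]
}}

```text
t: 2.4
tool_pos: [0.4741, 0.1048, 0.1743]
orientation: [0.616, 3.08, 0.0]
force: [0.7, -0.2, -0.1]
opening: 0.0927
gripper_force: 0.0
```

```bash
python3 go.py .4755 .0993 .1; python3 -c "
from h import *
print([read_state()['tool_pos'].round(4) for _ in range(2)]); c=grab('side','s1.png'); cr=c['image'][110:240,140:280]; cv2.imwrite('pics/s1.png',cv2.resize(cr,None,fx=4,fy=4)[:,:,::-1])"
```

```text
2.4 [0.4741 0.1048 0.1743] 0.0927 [ 0.7 -0.2 -0.1]
[0.4755 0.0993 0.1   ] (array([-0.34, -0.46,  7.43]), np.float64(67.36))
[array([0.4741, 0.1048, 0.1743]), array([0.4741, 0.1048, 0.1743])]
```

View pics/s1.png

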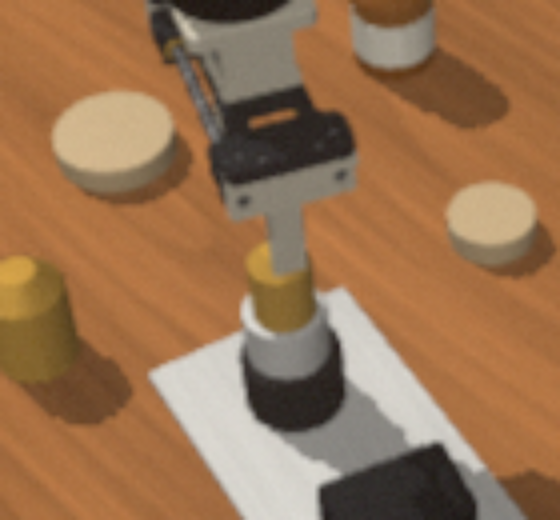

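The fingers straddle the plug (crop (280,285)). The earlier offset was overshoot, so I'm taking that correction back out, then descending and gripping.

Call:
{"method": "play_rows", "body": {
  "targets": [-0.2, -0.2, 0.5, 0, -0.4, -0.4, 1.5, 0, -0.4, -0.4, 3, 0, -0.4, -0.4, 4.5, 0, -0.4, -0.4, 6, 0, -0.4, -0.4, 7, 0, -0.4, -0.4, 7.4, 0, -0.4, -0.4, 7.4, 0]
}}

```text
t: 3.12
tool_pos: [0.4751, 0.0989, 0.0982]
orientation: [-0.618, -3.078, 0.001]
force: [-1.1, 0.5, 0.4]
opening: 0.093
gripper_force: 0.0
```

Call:
{"method": "play_rows", "body": {
  "targets": [0, 0, 0, 0, 0, 0, 0, 0, 0, 0, 0, 0, 0, 0, 0, 0, 0, 0, 0, 0, 0, 0, 0, 0, 0, 0, 0, 0, 0, 0, 0, 0],
  "grip": 3.4,
  "grip_force": 25
}}

```text
t: 3.78
tool_pos: [0.476, 0.0991, 0.0997]
orientation: [0.618, 3.08, 0.0]
force: [-0.1, -0.1, -0.5]
opening: 0.044
gripper_force: 0.0
```

Call:
{"method": "play_rows", "body": {
  "targets": [0, 0, 0, 0, 0, 0, 0, 0, 0, 0, 0, 0, 0, 0, 0, 0]
}}

```text
t: 4.12
tool_pos: [0.476, 0.0992, 0.0996]
orientation: [0.618, 3.08, 0.0]
force: [0.8, 1.4, 0.3]
opening: 0.0394
gripper_force: 25.0
```

Call:
{"method": "play_rows", "body": {
  "targets": [0, 0, -0.4, 0, 0, 0, -1.2, 0, 0, 0, -2.2, 0, 0, 0, -3.5, 0, 0, 0, -5, 0, 0, 0, -6.2, 0, 0, 0, -6.8, 0, 0, 0, -7, 0]
}}

```text
t: 4.78
tool_pos: [0.477, 0.0992, 0.1716]
orientation: [0.617, 3.078, 0.001]
force: [-0.2, -0.0, -4.3]
opening: 0.0393
gripper_force: 25.0
```

Call:
{"method": "play_rows", "body": {
  "targets": [-0.6, 0.3, 0, 0, -2, 1.2, 0, 0, -4, 2.3, 0, 0, -6.5, 3.7, 0, 0, -9, 5.2, 0, 0, -11.5, 6.6, 0, 0, -14, 8.1, 0, 0, -16, 9.2, 0, 0]
}}

```text
t: 5.45
tool_pos: [0.6606, 0.1226, 0.1674]
orientation: [-0.617, -3.079, 0.001]
force: [0.3, -1.0, -3.6]
opening: 0.0393
gripper_force: 25.0
```

Call:
{"method": "play_rows", "body": {
  "targets": [-1.2, 0.7, 0, 0, -1.7, 1, 0, 0, -1.7, 1, 0.5, 0, -1.7, 1, 1.5, 0, -1.7, 1, 3, 0, -1.7, 1, 4.5, 0, -1.7, 1, 5.5, 0, -1.7, 1, 6, 0]
}}

```text
t: 6.12
tool_pos: [0.6764, 0.1248, 0.1063]
orientation: [-0.617, -3.076, 0.002]
force: [0.1, -0.6, -4.3]
opening: 0.0392
gripper_force: 25.0
```

Call:
{"method": "play_rows", "body": {
  "targets": [0, 0, 0, 0, 0, 0, 0, 0, 0, 0, 0, 0, 0, 0, 0, 0]
}}

```text
t: 6.45
tool_pos: [0.6795, 0.1251, 0.1111]
orientation: [0.617, 3.078, 0.001]
force: [-0.1, -0.8, -4.1]
opening: 0.0395
gripper_force: 25.0
```

```bash
python3 go.py .679 .125 .03; python3 -c "
from h import *
c=grab('side'); cr=c['image'][60:260,170:320]; cv2.imwrite('pics/s2.png',cv2.resize(cr,None,fx=3,fy=3)[:,:,::-1])"
```

```text
6.45 [0.6795 0.1251 0.1111] 0.0395 [-0.1 -0.8 -4.1]
[0.679 0.125 0.03 ] (array([ 0.05, -0.04,  8.11]), np.float64(67.32))
```

View pics/s2.png

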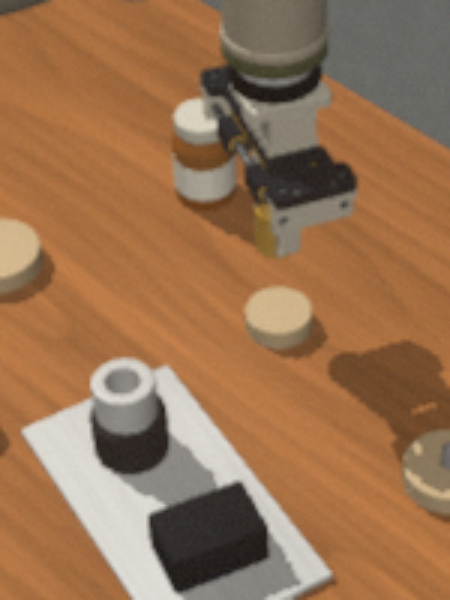

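Plug is held upright above the small stand and the ring has stayed on the disc (crop (123,385)). Lowering.

Call:
{"method": "play_rows", "body": {
  "targets": [0, 0, 0.6, 0, 0, 0, 2, 0, 0, 0, 4, 0, 0, 0, 5.8, 0, 0, 0, 6.8, 0, 0, 0, 7.4, 0, 0, 0, 7.7, 0, 0, 0, 7.9, 0]
}}

```text
t: 7.17
tool_pos: [0.6787, 0.125, 0.0304]
orientation: [-0.618, -3.08, 0.0]
force: [0.7, -0.2, -3.7]
opening: 0.0394
gripper_force: 25.0
```

Call:
{"method": "play_rows", "body": {
  "targets": [0, 0, 0.1, 0, 0, 0, 0.1, 0, 0, 0, 0.15, 0, 0, 0, 0.15, 0]
}}

```text
t: 7.5
tool_pos: [0.6793, 0.1251, 0.03]
orientation: [0.617, 3.079, 0.001]
force: [0.3, -0.0, -3.7]
opening: 0.0393
gripper_force: 25.0
```

Call:
{"method": "play_rows", "body": {
  "targets": [0, 0, 0.05, 0, 0, 0, 0.05, 0, 0, 0, 0.1, 0, 0, 0, 0.1, 0]
}}

```text
t: 7.83
tool_pos: [0.6792, 0.1251, 0.0297]
orientation: [0.617, 3.079, 0.0]
force: [-2.9, -1.3, 6.7]
opening: 0.0396
gripper_force: 25.0
```

Call:
{"method": "play_rows", "body": {
  "targets": [0, 0, 0.05, 0, 0, 0, 0.05, 0, 0, 0, 0.1, 0, 0, 0, 0.1, 0]
}}

```text
t: 8.17
tool_pos: [0.6793, 0.1251, 0.0297]
orientation: [0.617, 3.079, 0.0]
force: [-7.1, -1.0, 11.2]
opening: 0.0398
gripper_force: 25.0
```

Contact is felt. I'll back off a little, release and rise.

Call:
{"method": "play_rows", "body": {
  "targets": [0, 0, -0.1, 0, 0, 0, -0.1, 0, 0, 0, -0.1, 0, 0, 0, -0.1, 0, 0, 0, -0.1, 0, 0, 0, -0.1, 0, 0, 0, -0.1, 0, 0, 0, -0.1, 0],
  "grip": 9.3
}}

```text
t: 8.83
tool_pos: [0.6786, 0.125, 0.028]
orientation: [-0.618, -3.08, 0.0]
force: [0.0, 1.0, 0.5]
opening: 0.0883
gripper_force: 0.0
```

Call:
{"method": "play_rows", "body": {
  "targets": [0, 0, -0.5, 0, 0, 0, -2, 0, 0, 0, -4, 0, 0, 0, -7, 0, 0, 0, -10, 0, 0, 0, -12, 0, 0, 0, -13, 0, 0, 0, -13, 0]
}}

```text
t: 9.5
tool_pos: [0.6809, 0.1253, 0.1632]
orientation: [0.616, 3.074, 0.003]
force: [0.2, -1.2, 0.4]
opening: 0.0931
gripper_force: 0.0
```

```bash
cat > m2.py <<'E'
from h import *
t=grab('top');s=grab('side')
def ring(c,o,r,z):
    h,of=crop(c,*o,r); m=big((h[...,1]<45)&(h[...,2]>150)) ; return hullc(c,m,z,of),of
# ring top at .092 : bright grey, inside dark disc
u,v=map(int,proj(t,(.4755,.0993,.092))); h,of=crop(t,u,v,9); print(u,v,h[...,2][9].tolist(),h[...,1][9].tolist())
u2,v2=map(int,proj(s,(.4755,.0993,.092))); print(u2,v2)
cr=lambda c,u,v:cv2.resize(c['image'][v-20:v+20,u-20:u+20],None,fx=9,fy=9,interpolation=cv2.INTER_NEAREST)
cv2.imwrite('pics/r.png',np.hstack([cr(t,u,v),cr(s,u2,v2)])[:,:,::-1])
# plug placed
u,v=map(int,proj(t,(.679,.125,.066))); h,of=crop(t,u,v,20); m=big((h[...,1]>110)&(h[...,0]>=16)); p,r=hullc(t,m,.066,of); print('plug placed',p.round(1),np.round(r[1],1))
E
python3 m2.py; python3 go.py .4755 .0993 .16
```

```text
224 218 [149, 145, 144, 141, 140, 136, 132, 128, 126, 122, 115, 109, 102, 98, 93, 89, 87, 83] [41, 42, 42, 40, 42, 43, 43, 44, 43, 40, 42, 40, 38, 39, 38, 40, 41, 37]
210 187
plug placed [667.9 127.9] [30.3 24.3]
9.6 [0.6785 0.125  0.1579] 0.0927 [-0.2 -0.   0.1]
[0.4755 0.0993 0.16  ] (array([ 17.74, -10.2 ,  -0.21]), np.float64(67.32))
```

View pics/r.png

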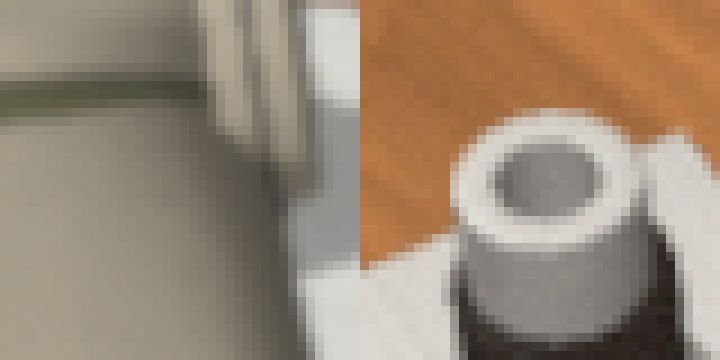

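Call:
{"method": "play_rows", "body": {
  "targets": [0.7, -0.4, 0, 0, 2.6, -1.5, 0, 0, 5.2, -3, 0, 0, 8, -4.6, 0, 0, 11, -6.3, 0, 0, 14, -8, 0, 0, 16.5, -9.5, 0, 0, 17.7, -10.2, 0, 0]
}}

```text
t: 10.27
tool_pos: [0.4714, 0.0987, 0.155]
orientation: [-0.616, -3.075, 0.003]
force: [-1.5, -0.3, -0.2]
opening: 0.0933
gripper_force: 0.0
```

Call:
{"method": "play_rows", "body": {
  "targets": [0, 0, 0, 0, 0, 0, 0.8, 0, 0, 0, 2.5, 0, 0, 0, 2.5, 0, 0, 0, 2.5, 0, 0, 0, 2.5, 0]
}}

```text
t: 10.77
tool_pos: [0.4763, 0.0991, 0.1327]
orientation: [-0.618, -3.079, 0.001]
force: [-0.1, 1.0, 0.4]
opening: 0.0931
gripper_force: 0.0
```

```bash
python3 - <<'E'
from h import *
t=grab('top');s=grab('side')
p=onz(s,210.0,186.7,.092);print('ring',p.round(4))
cv2.imwrite('pics/p1.png',np.hstack([cv2.resize(t['image'][130:180,190:250],None,fx=6,fy=6),cv2.resize(s['image'][130:180,233:293],None,fx=6,fy=6)])[:,:,::-1])
u,v=218,155; h,of=crop(t,u,v,16); m=big((h[...,1]>105)&(h[...,0]>=15)&(h[...,2]>100)); q,r=hullc(t,m,.066,of); print('plug placed',q.round(1),np.round(r[1],1))
E
python3 go.py .4755 .0993 .06
```

```text
ring [0.4771 0.1032 0.092 ]
plug placed [677.6 126.4] [46.6 35.2]
10.8667 [0.4767 0.0992 0.1336] 0.0928 [ 0.3  0.8 -0.6]
[0.4755 0.0993 0.06  ] (array([ 0.12, -0.04,  7.36]), np.float64(67.32))
```

View pics/p1.png

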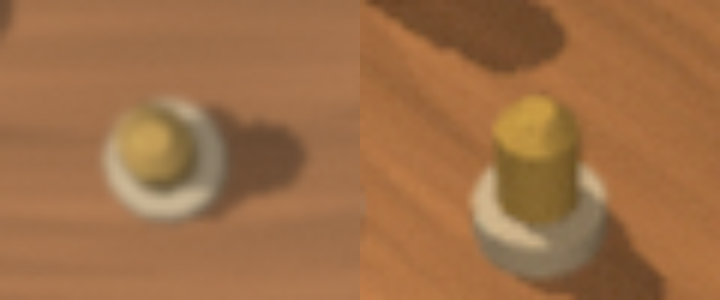

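Plug stands centred on its stand: the nose at (147,135) in the top tile fits perspective. The ring sits about 3 mm further +y, so I'll follow it.

Call:
{"method": "play_rows", "body": {
  "targets": [0.1, 0.25, 0.5, 0, 0.1, 0.25, 1.5, 0, 0.1, 0.25, 3, 0, 0.1, 0.25, 4.5, 0, 0.1, 0.25, 6, 0, 0.1, 0.25, 7, 0, 0.1, 0.25, 7.4, 0, 0.1, 0.25, 7.4, 0]
}}

```text
t: 11.53
tool_pos: [0.475, 0.1018, 0.0577]
orientation: [-0.617, -3.078, 0.001]
force: [0.2, -0.0, -0.0]
opening: 0.0933
gripper_force: 0.0
```

Call:
{"method": "play_rows", "body": {
  "targets": [0, 0, 0, 0, 0, 0, 0, 0, 0, 0, 0, 0, 0, 0, 0, 0, 0, 0, 0, 0, 0, 0, 0, 0, 0, 0, 0, 0, 0, 0, 0, 0],
  "grip": 4.8,
  "grip_force": 20
}}

```text
t: 12.2
tool_pos: [0.4763, 0.1019, 0.0594]
orientation: [0.618, 3.08, 0.0]
force: [-0.2, 0.1, 1.3]
opening: 0.0546
gripper_force: 20.0
```

Call:
{"method": "play_rows", "body": {
  "targets": [0, 0, 0, 0, 0, 0, 0, 0, 0, 0, 0, 0]
}}

```text
t: 12.45
tool_pos: [0.4763, 0.1019, 0.0594]
orientation: [0.618, 3.08, 0.0]
force: [-0.6, 0.5, 3.6]
opening: 0.0545
gripper_force: 20.0
```

```bash
python3 - <<'E'
from h import *
s=grab('side')
u,v=map(int,proj(s,(.4765,.1,.07))); print(u,v)
cv2.imwrite('pics/g.png',cv2.resize(s['image'][v-35:v+35,u-40:u+40],None,fx=7,fy=7)[:,:,::-1])
E
python3 go.py .6525 -.1125 .12
```

```text
211 193
12.5 [0.4763 0.1019 0.0594] 0.0544 [-0.7 -0.3  4.8]
[ 0.6525 -0.1125  0.12  ] (array([-24.53, -12.99,  -6.05]), np.float64(67.32))
```

View pics/g.png

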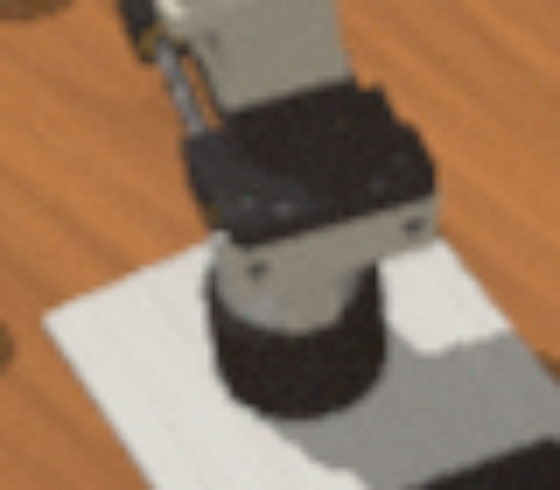

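Call:
{"method": "play_rows", "body": {
  "targets": [0, 0, -0.4, 0, 0, 0, -1.2, 0, 0, 0, -2.2, 0, 0, 0, -3.5, 0, 0, 0, -5, 0, 0, 0, -6.2, 0, 0, 0, -6.8, 0, 0, 0, -7, 0]
}}

```text
t: 13.17
tool_pos: [0.4771, 0.1019, 0.1311]
orientation: [0.617, 3.078, 0.001]
force: [-1.0, 0.9, -1.8]
opening: 0.0543
gripper_force: 20.0
```

Call:
{"method": "play_rows", "body": {
  "targets": [-0.9, -0.5, 0, 0, -2.6, -1.4, 0, 0, -5, -2.6, 0, 0, -7.5, -4, 0, 0, -10, -5.3, 0, 0, -12.5, -6.6, 0, 0, -15, -8, 0, 0, -17.5, -9.3, 0, 0]
}}

```text
t: 13.83
tool_pos: [0.6018, -0.0534, 0.1276]
orientation: [-0.618, -3.078, 0.001]
force: [0.5, -0.1, -1.6]
opening: 0.0544
gripper_force: 20.0
```

Call:
{"method": "play_rows", "body": {
  "targets": [-2.2, -1.2, 0, 0, -4.2, -2.2, 0, 0, -5.7, -3, 0, 0, -6.6, -3.5, 0, 0, -7, -3.7, 0, 0, -7, -3.7, 0, 0, -7, -3.7, 0, 0, -7, -3.7, 0, 0]
}}

```text
t: 14.5
tool_pos: [0.6514, -0.1117, 0.1289]
orientation: [-0.616, -3.08, -0.0]
force: [-0.5, -0.4, -1.2]
opening: 0.0546
gripper_force: 20.0
```

```bash
python3 go.py .6525 -.1125 .0295
python3 - <<'E'
from h import *
s=grab('side')
u,v=map(int,proj(s,(.6525,-.1125,.08)))
cv2.imwrite('pics/g2.png',cv2.resize(s['image'][v-40:v+40,u-45:u+45],None,fx=6,fy=6)[:,:,::-1])
E
```

```text
14.5 [ 0.6514 -0.1117  0.1289] 0.0546 [-0.5 -0.4 -1.2]
[ 0.6525 -0.1125  0.0295] (array([-0.14, -0.03,  9.94]), np.float64(67.36))
```

View pics/g2.png

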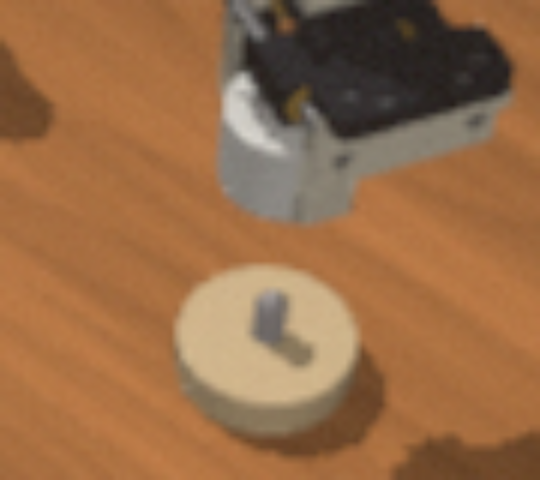

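Ring is held level above the pin (pin tip at (270,295)). Lowering.

Call:
{"method": "play_rows", "body": {
  "targets": [-0.1, 0, 0.6, 0, -0.1, 0, 2, 0, -0.1, 0, 4, 0, -0.1, 0, 5, 0, -0.1, 0, 6, 0, -0.1, 0, 7, 0, -0.1, 0, 8, 0, -0.1, 0, 8.6, 0]
}}

```text
t: 15.22
tool_pos: [0.6524, -0.1128, 0.0416]
orientation: [-0.617, -3.079, -0.0]
force: [-0.4, 0.2, -1.4]
opening: 0.0547
gripper_force: 20.0
```

Call:
{"method": "play_rows", "body": {
  "targets": [0, 0, 0.4, 0, 0, 0, 0.7, 0, 0, 0, 0.9, 0, 0, 0, 1, 0, 0, 0, 1.1, 0, 0, 0, 1.15, 0, 0, 0, 1.2, 0, 0, 0, 1.2, 0]
}}

```text
t: 15.88
tool_pos: [0.6531, -0.113, 0.0314]
orientation: [0.618, 3.08, -0.0]
force: [0.5, -0.2, -2.0]
opening: 0.0543
gripper_force: 20.0
```

Call:
{"method": "play_rows", "body": {
  "targets": [0, 0, 0.05, 0, 0, 0, 0.1, 0, 0, 0, 0.15, 0, 0, 0, 0.15, 0]
}}

```text
t: 16.22
tool_pos: [0.6529, -0.1129, 0.0296]
orientation: [-0.618, -3.08, -0.0]
force: [-0.5, 0.5, -1.2]
opening: 0.0542
gripper_force: 20.0
```

Call:
{"method": "play_rows", "body": {
  "targets": [0, 0, 0.05, 0, 0, 0, 0.1, 0, 0, 0, 0.1, 0, 0, 0, 0.1, 0]
}}

```text
t: 16.55
tool_pos: [0.6529, -0.113, 0.0295]
orientation: [0.618, 3.08, -0.0]
force: [-4.0, 1.8, 5.9]
opening: 0.0547
gripper_force: 20.0
```

Call:
{"method": "play_rows", "body": {
  "targets": [0, 0, 0, 0, 0, 0, 0, 0, 0, 0, 0, 0, 0, 0, 0, 0, 0, 0, 0, 0, 0, 0, 0, 0, 0, 0, 0, 0, 0, 0, 0, 0],
  "grip": 9.3
}}

```text
t: 17.22
tool_pos: [0.6529, -0.1129, 0.0286]
orientation: [-0.618, -3.08, -0.0]
force: [-0.1, -0.6, 0.9]
opening: 0.0928
gripper_force: 0.0
```

Call:
{"method": "play_rows", "body": {
  "targets": [0, 0, -0.5, 0, 0, 0, -2, 0, 0, 0, -4, 0, 0, 0, -6.5, 0, 0, 0, -8.5, 0, 0, 0, -9.5, 0, 0, 0, -10, 0, 0, 0, -10, 0]
}}

```text
t: 17.88
tool_pos: [0.6538, -0.1132, 0.1306]
orientation: [0.617, 3.077, -0.0]
force: [-0.1, 0.4, 0.1]
opening: 0.093
gripper_force: 0.0
```

```bash
python3 go.py .4765 .102 .128
python3 - <<'E'
from h import *
s=grab('side');t=grab('top')
u,v=map(int,proj(s,(.6525,-.1125,.05)));U,V=map(int,proj(t,(.476,.102,.05)))
# disc top in top view
h,of=crop(t,U,V,18); m=big((h[...,2]<75)); q,r=hullc(t,m,.052,of); print('disc',q.round(1),np.round(r[1],1))
h,of=crop(s,*map(int,proj(s,(.476,.102,.03))),26); m=big((h[...,2]<70)); q,r=hullc(s,m,.03,of); print('disc side@.03',q.round(1),np.round(r[1],1))
cv2.imwrite('pics/g3.png',np.hstack([cv2.resize(s['image'][v-40:v+40,u-35:u+35],None,fx=5,fy=5),cv2.resize(t['image'][V-40:V+40,U-35:U+35],None,fx=5,fy=5)])[:,:,::-1])
E
```

```text
17.8833 [ 0.6538 -0.1132  0.1306] 0.093 [-0.1  0.4  0.1]
[0.4765 0.102  0.128 ] (array([24.66, 13.02,  0.2 ]), np.float64(67.32))
disc [476.8  98.6] [61.1 58. ]
disc side@.03 [479.1 101.6] [99.6 63.7]
```

View pics/g3.png

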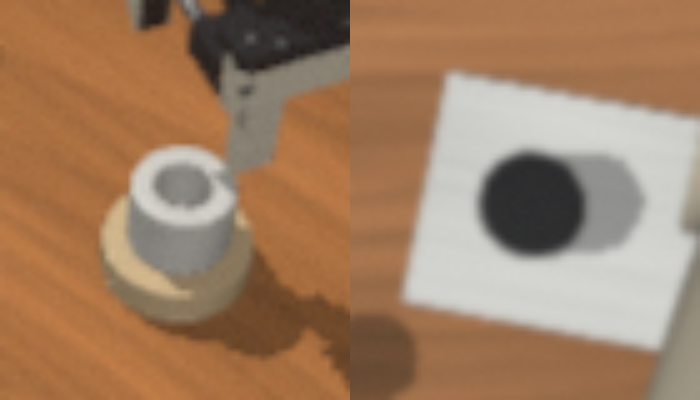

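Ring sits over the pin on its stand (left tile (185,190)). Disc is alone at about (0.477,0.100).

Call:
{"method": "play_rows", "body": {
  "targets": [0.9, 0.5, 0, 0, 3, 1.6, 0, 0, 6, 3.2, 0, 0, 9.4, 5, 0, 0, 12.8, 6.8, 0, 0, 16, 8.5, 0, 0, 19, 10, 0, 0, 21.5, 11.4, 0, 0]
}}

```text
t: 18.65
tool_pos: [0.4951, 0.0769, 0.1268]
orientation: [-0.616, -3.077, 0.001]
force: [-0.4, -0.2, 0.4]
opening: 0.0926
gripper_force: 0.0
```

Call:
{"method": "play_rows", "body": {
  "targets": [1.8, 0.9, 0, 0, 2.9, 1.5, 0, 0, 2.9, 1.5, 0.5, 0, 2.9, 1.5, 1.5, 0, 2.9, 1.5, 3, 0, 2.9, 1.5, 4.5, 0, 2.9, 1.5, 5.5, 0, 2.9, 1.5, 6, 0]
}}

```text
t: 19.32
tool_pos: [0.4764, 0.0991, 0.0659]
orientation: [-0.619, -3.077, 0.002]
force: [-0.0, 0.3, -0.7]
opening: 0.0929
gripper_force: 0.0
```

Call:
{"method": "play_rows", "body": {
  "targets": [0, 0, 0.5, 0, 0, 0, 1.2, 0, 0, 0, 2.2, 0, 0, 0, 3.4, 0, 0, 0, 4.3, 0, 0, 0, 5, 0, 0, 0, 5.2, 0, 0, 0, 5.2, 0]
}}

```text
t: 19.98
tool_pos: [0.4768, 0.1001, 0.0157]
orientation: [-0.617, -3.079, 0.001]
force: [0.1, -0.1, -0.2]
opening: 0.0929
gripper_force: 0.0
```

Call:
{"method": "play_rows", "body": {
  "targets": [0, 0, 0, 0, 0, 0, 0, 0, 0, 0, 0, 0, 0, 0, 0, 0, 0, 0, 0, 0, 0, 0, 0, 0, 0, 0, 0, 0, 0, 0, 0, 0],
  "grip": 6.0,
  "grip_force": 30
}}

```text
t: 20.65
tool_pos: [0.4778, 0.1002, 0.0171]
orientation: [0.618, 3.08, 0.0]
force: [-0.9, 0.4, 5.0]
opening: 0.0655
gripper_force: 30.0
```

```bash
python3 go.py .5385 .384 .016; python3 -c "
from h import *; print(read_state()['gripper_force'])"
```

```text
20.65 [0.4778 0.1002 0.0171] 0.0655 [-0.9  0.4  5. ]
[0.5385 0.384  0.016 ] (array([ 5.35, 28.53,  0.11]), np.float64(67.32))
30.000821111316327
```

Call:
{"method": "play_rows", "body": {
  "targets": [0, 0, -0.4, 0, 0, 0, -1.2, 0, 0, 0, -2.2, 0, 0, 0, -3.5, 0, 0, 0, -5, 0, 0, 0, -6.2, 0, 0, 0, -6.8, 0, 0, 0, -7, 0]
}}

```text
t: 21.32
tool_pos: [0.4787, 0.1003, 0.0886]
orientation: [0.617, 3.078, 0.001]
force: [-0.3, 0.9, -1.7]
opening: 0.0653
gripper_force: 30.0
```

Call:
{"method": "play_rows", "body": {
  "targets": [0.2, 0.9, 0, 0, 0.5, 2.7, 0, 0, 1, 5.3, 0, 0, 1.5, 8, 0, 0, 2, 10.7, 0, 0, 2.5, 13.3, 0, 0, 3, 16, 0, 0, 3.5, 18.7, 0, 0]
}}

```text
t: 21.98
tool_pos: [0.5164, 0.2879, 0.0851]
orientation: [-0.617, -3.079, 0.002]
force: [0.2, -0.1, -2.7]
opening: 0.0656
gripper_force: 30.0
```

Call:
{"method": "play_rows", "body": {
  "targets": [0.5, 2.6, 0, 0, 1, 5.2, 0, 0, 1.5, 7.6, 0, 0, 1.8, 9.2, 0, 0, 1.85, 9.8, 0, 0, 1.85, 9.8, 0, 0, 1.85, 9.8, 0, 0, 1.85, 9.8, 0, 0]
}}

```text
t: 22.65
tool_pos: [0.5376, 0.3826, 0.0859]
orientation: [-0.618, -3.079, 0.002]
force: [0.5, 0.1, -2.6]
opening: 0.0654
gripper_force: 30.0
```

Call:
{"method": "play_rows", "body": {
  "targets": [0, 0, 0.5, 0, 0, 0, 1.3, 0, 0, 0, 2.3, 0, 0, 0, 3.5, 0, 0, 0, 4.5, 0, 0, 0, 5, 0, 0, 0, 5.2, 0, 0, 0, 5.2, 0]
}}

```text
t: 23.32
tool_pos: [0.5374, 0.3834, 0.0334]
orientation: [-0.617, -3.079, 0.002]
force: [0.3, -0.3, -2.4]
opening: 0.065
gripper_force: 30.0
```

```bash
python3 go.py .5385 .384 .031
python3 - <<'E'
from h import *
s=grab('side')
u,v=map(int,proj(s,(.5385,.384,.04)))
cv2.imwrite('pics/g4.png',cv2.resize(s['image'][v-40:v+40,u-50:u+50],None,fx=5,fy=5)[:,:,::-1])
E
```

```text
23.3167 [0.5374 0.3834 0.0334] 0.065 [ 0.3 -0.3 -2.4]
[0.5385 0.384  0.031 ] (array([-0.08,  0.1 ,  0.24]), np.float64(67.32))
```

View pics/g4.png

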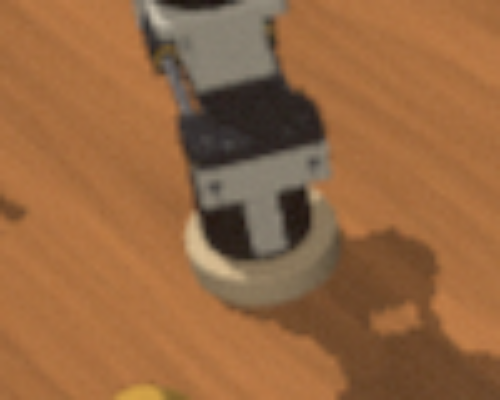

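Disc is over the wide stand with rim visible on both sides. Setting it down.

Call:
{"method": "play_rows", "body": {
  "targets": [-0.1, 0.1, 0.1, 0, -0.1, 0.1, 0.2, 0, -0.1, 0.1, 0.3, 0, -0.1, 0.1, 0.35, 0, -0.1, 0.1, 0.35, 0]
}}

```text
t: 23.78
tool_pos: [0.5393, 0.3843, 0.0312]
orientation: [0.618, 3.08, 0.0]
force: [-0.2, 0.8, -2.5]
opening: 0.0654
gripper_force: 30.0
```

Call:
{"method": "play_rows", "body": {
  "targets": [0, 0, 0, 0, 0, 0, 0, 0]
}}

```text
t: 23.95
tool_pos: [0.5394, 0.3843, 0.0312]
orientation: [0.618, 3.08, 0.0]
force: [0.4, 0.8, -1.6]
opening: 0.0654
gripper_force: 30.0
```

Call:
{"method": "play_rows", "body": {
  "targets": [0, 0, 0.1, 0, 0, 0, 0.15, 0, 0, 0, 0.15, 0, 0, 0, 0.15, 0]
}}

```text
t: 24.28
tool_pos: [0.5394, 0.3843, 0.0311]
orientation: [0.618, 3.08, 0.0]
force: [-5.0, -3.2, 7.4]
opening: 0.0651
gripper_force: 30.0
```

Call:
{"method": "play_rows", "body": {
  "targets": [0, 0, 0, 0, 0, 0, 0, 0, 0, 0, 0, 0, 0, 0, 0, 0, 0, 0, 0, 0, 0, 0, 0, 0, 0, 0, 0, 0, 0, 0, 0, 0],
  "grip": 9.3
}}

```text
t: 24.95
tool_pos: [0.5393, 0.3843, 0.0296]
orientation: [-0.618, -3.08, 0.0]
force: [0.2, 0.2, -0.1]
opening: 0.0929
gripper_force: 0.0
```

Call:
{"method": "play_rows", "body": {
  "targets": [0, 0, -0.5, 0, 0, 0, -2, 0, 0, 0, -4, 0, 0, 0, -6.5, 0, 0, 0, -8.5, 0, 0, 0, -9.5, 0, 0, 0, -10, 0, 0, 0, -10, 0]
}}

```text
t: 25.62
tool_pos: [0.5402, 0.3848, 0.1317]
orientation: [0.617, 3.078, 0.003]
force: [-0.2, 0.8, 0.3]
opening: 0.0933
gripper_force: 0.0
```

```bash
python3 go.py .449 -.033 .13
python3 - <<'E'
from h import *
s=grab('side');t=grab('top')
u,v=map(int,proj(t,(.449,-.033,.052)))
h,o=crop(t,u,v,20); m=big((h[...,2]<75)); p,r=hullc(t,m,.052,o); print('block top',p.round(1),np.round(r[0],1),np.round(r[1],1),round(r[2],1))
# block corners in side view: top-face brighter than the sides?
u,v=map(int,proj(s,(.449,-.033,.03))); h,o=crop(s,u,v,32); m=big(h[...,2]<70)
for z in(.052,): p,r=hullc(s,m,z,o); print('side',p.round(1),np.round(r[1],1),r[2])
# expected hull from model pose in side view
R=np.radians(-17.9);e=np.array([np.cos(R),np.sin(R)]);n=np.array([-e[1],e[0]])
P=np.array([proj(s,(*(np.array([.449,-.033])+a*.042*e+b*.028*n),z)) for a in(1,-1) for b in(1,-1) for z in(.008,.052)],np.float32)
M=cv2.moments(cv2.convexHull(P)); print('model px',M['m10']/M['m00'],M['m01']/M['m00']); ys,xs=np.nonzero(m); print('seen px',xs.mean()+o[0],ys.mean()+o[1])
E
```

```text
25.6167 [0.5402 0.3848 0.1317] 0.0933 [-0.2  0.8  0.3]
[ 0.449 -0.033  0.13 ] (array([ -7.7 , -42.06,   0.08]), np.float64(67.32))
block top [449.2 -32.7] [449.2 -32.3] [53.6 80.4] 71.4
side [441.2 -44.2] [82.  90.7] 71.08394622802734
model px 239.0867123141163 239.05522073795282
seen px 239.3491062039958 238.57623554153523
```

Call:
{"method": "play_rows", "body": {
  "targets": [-0.2, -1, 0, 0, -0.5, -3, 0, 0, -1.2, -6.3, 0, 0, -1.9, -10, 0, 0, -2.6, -14, 0, 0, -3.3, -18, 0, 0, -4.1, -22, 0, -2, -4.8, -26, 0, -4.4]
}}

```text
t: 26.38
tool_pos: [0.4813, 0.1236, 0.1279]
orientation: [-0.496, -3.1, 0.002]
force: [0.1, -1.3, 0.2]
opening: 0.0931
gripper_force: 0.0
```

```bash
python3 go.py .449 -.033 .13
```

```text
26.3833 [0.4813 0.1236 0.1279] 0.0931 [ 0.1 -1.3  0.2]
[ 0.449 -0.033  0.13 ] (array([ -1.81, -15.89,  -0.19]), np.float64(71.82))
```

Call:
{"method": "play_rows", "body": {
  "targets": [-0.4, -3.8, 0, 0, -0.8, -7.5, 0, 0, -1.2, -11, 0, 0, -1.5, -13.8, 0, 0, -1.7, -15.5, 0, 0, -1.7, -16.1, 0, 0, -1.7, -16.1, 0.5, 0, -1.7, -16.1, 1.5, 0]
}}

```text
t: 27.05
tool_pos: [0.4494, -0.0322, 0.1146]
orientation: [0.5, 3.1, 0.001]
force: [-0.1, 1.0, 0.3]
opening: 0.0929
gripper_force: 0.0
```

Call:
{"method": "play_rows", "body": {
  "targets": [0, 0, 1, 0, 0, 0, 2.2, 0, 0, 0, 3.2, 0, 0, 0, 3.5, 0, 0, 0, 3.5, 0, 0, 0, 3.5, 0, 0, 0, 3.5, 0]
}}

```text
t: 27.63
tool_pos: [0.4495, -0.0321, 0.0801]
orientation: [0.498, 3.101, 0.0]
force: [0.5, -0.1, -0.6]
opening: 0.0931
gripper_force: 0.0
```

```bash
python3 go.py .449 -.033 .017
```

```text
27.6333 [ 0.4495 -0.0321  0.0801] 0.0931 [ 0.5 -0.1 -0.6]
[ 0.449 -0.033  0.017] (array([ 0.02, -0.1 ,  6.31]), np.float64(71.75))
```

Call:
{"method": "play_rows", "body": {
  "targets": [0, -0.1, 0.5, 0, 0, -0.1, 1.5, 0, 0, -0.1, 2.7, 0, 0, -0.1, 4, 0, 0, -0.1, 5.2, 0, 0, -0.1, 6, 0, 0, -0.1, 6.3, 0, 0, -0.1, 6.3, 0]
}}

```text
t: 28.3
tool_pos: [0.4479, -0.0332, 0.0156]
orientation: [-0.499, -3.1, -0.0]
force: [0.7, -0.0, -0.1]
opening: 0.0929
gripper_force: 0.0
```

Call:
{"method": "play_rows", "body": {
  "targets": [0, 0, 0, 0, 0, 0, 0, 0, 0, 0, 0, 0, 0, 0, 0, 0, 0, 0, 0, 0, 0, 0, 0, 0, 0, 0, 0, 0, 0, 0, 0, 0],
  "grip": 5.0,
  "grip_force": 35
}}

```text
t: 28.97
tool_pos: [0.4489, -0.0333, 0.0169]
orientation: [0.499, 3.101, 0.0]
force: [-1.0, -0.3, 2.2]
opening: 0.0557
gripper_force: 35.0
```

Call:
{"method": "play_rows", "body": {
  "targets": [0, 0, 0, 0, 0, 0, 0, 0, 0, 0, 0, 0]
}}

```text
t: 29.22
tool_pos: [0.4489, -0.0333, 0.0169]
orientation: [0.499, 3.101, 0.0]
force: [-1.2, 0.8, 4.7]
opening: 0.0559
gripper_force: 35.0
```

Call:
{"method": "play_rows", "body": {
  "targets": [0, 0, -0.4, 0, 0, 0, -1.2, 0, 0, 0, -2.2, 0, 0, 0, -3.5, 0, 0, 0, -5, 0, 0, 0, -6.5, 0, 0, 0, -7.5, 0, 0, 0, -8, 0]
}}

```text
t: 29.88
tool_pos: [0.4498, -0.0335, 0.0989]
orientation: [0.498, 3.099, -0.0]
force: [0.7, -0.8, -2.5]
opening: 0.0561
gripper_force: 35.0
```

Call:
{"method": "play_rows", "body": {
  "targets": [0, 0, 0, 0, 0, 0, 0, -2, 0, 0, 0, -5, 0, 0, 0, -7.5, 0, 0, 0, -8.8, 0, 0, 0, -8.8, 0, 0, 0, -8.8]
}}

```text
t: 30.47
tool_pos: [0.4483, -0.0332, 0.096]
orientation: [-0.261, -3.13, -0.0]
force: [0.2, -0.2, -3.4]
opening: 0.0555
gripper_force: 35.0
```

```bash
python3 go.py .4945 -.3595 .097  .4945 -.3595 .031
```

```text
30.4667 [ 0.4483 -0.0332  0.096 ] 0.0555 [ 0.2 -0.2 -3.4]
[ 0.4945 -0.3595  0.097 ] (array([ -9.97, -31.41,  -0.11]), np.float64(80.45))
[ 0.4945 -0.3595  0.031 ] (array([-0.01, -0.  ,  6.6 ]), np.float64(80.45))
```

Call:
{"method": "play_rows", "body": {
  "targets": [-0.3, -0.9, 0, 0, -0.8, -2.6, 0, 0, -1.7, -5.3, 0, 0, -2.5, -8, 0, 0, -3.5, -11, 0, 0, -4.4, -14, 0, 0, -5.4, -17, 0, 0, -6.3, -20, 0, 0]
}}

```text
t: 31.13
tool_pos: [0.4778, -0.2433, 0.0965]
orientation: [0.261, 3.131, -0.0]
force: [0.4, 0.4, -3.9]
opening: 0.0557
gripper_force: 35.0
```

Call:
{"method": "play_rows", "body": {
  "targets": [-0.9, -2.9, 0, 0, -1.8, -5.7, 0, 0, -2.7, -8.4, 0, 0, -3.3, -10.3, 0, 0, -3.6, -11.3, 0, 0, -3.6, -11.3, 0, 0, -3.6, -11.3, 0, 0, -3.6, -11.3, 0, 0]
}}

```text
t: 31.8
tool_pos: [0.4945, -0.3573, 0.0962]
orientation: [-0.259, -3.13, -0.002]
force: [-1.0, 1.0, -4.1]
opening: 0.0557
gripper_force: 35.0
```

Call:
{"method": "play_rows", "body": {
  "targets": [0, 0, 0.5, 0, 0, 0, 1.5, 0, 0, 0, 3, 0, 0, 0, 4.5, 0, 0, 0, 5.5, 0, 0, 0, 6, 0, 0, 0, 6.1, 0, 0, 0, 6.1, 0]
}}

```text
t: 32.47
tool_pos: [0.4947, -0.358, 0.0353]
orientation: [-0.259, -3.13, -0.001]
force: [0.0, -0.3, -3.6]
opening: 0.0558
gripper_force: 35.0
```

```bash
python3 go.py .4945 -.3595 .031
python3 - <<'E'
from h import *
s=grab('side')
u,v=map(int,proj(s,(.494,-.359,.04)))
cv2.imwrite('pics/g5.png',cv2.resize(s['image'][v-60:v+50,u-70:u+70],None,fx=5,fy=5)[:,:,::-1])
E
```

```text
32.4667 [ 0.4947 -0.358   0.0353] 0.0558 [ 0.  -0.3 -3.6]
[ 0.4945 -0.3595  0.031 ] (array([-0.  , -0.16,  0.43]), np.float64(80.54))
```

View pics/g5.png

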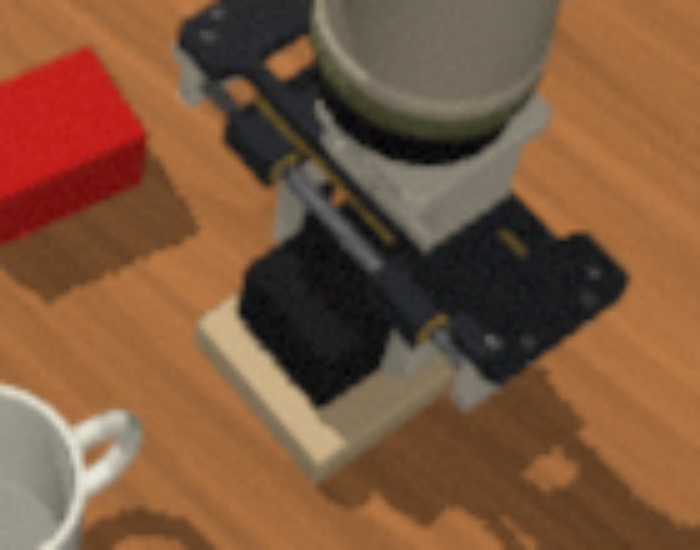

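Block is parallel to the brick, and the margins look even at (270,390). Setting it down.

Call:
{"method": "play_rows", "body": {
  "targets": [0, -0.1, 0.1, 0, 0, -0.1, 0.2, 0, 0, -0.1, 0.3, 0, 0, -0.1, 0.4, 0, 0, -0.1, 0.45, 0, 0, -0.1, 0.45, 0, 0, -0.1, 0.45, 0]
}}

```text
t: 33.1
tool_pos: [0.4946, -0.3593, 0.0311]
orientation: [-0.26, -3.131, -0.0]
force: [-0.3, 0.0, -4.9]
opening: 0.056
gripper_force: 35.0
```

Call:
{"method": "play_rows", "body": {
  "targets": [0, 0, 0.1, 0, 0, 0, 0.1, 0, 0, 0, 0.1, 0]
}}

```text
t: 33.35
tool_pos: [0.4948, -0.3594, 0.0309]
orientation: [0.26, 3.131, -0.0]
force: [-3.7, 3.1, 6.0]
opening: 0.0557
gripper_force: 35.0
```

Call:
{"method": "play_rows", "body": {
  "targets": [0, 0, 0, 0, 0, 0, 0, 0, 0, 0, 0, 0, 0, 0, 0, 0, 0, 0, 0, 0, 0, 0, 0, 0, 0, 0, 0, 0, 0, 0, 0, 0],
  "grip": 9.3
}}

```text
t: 34.02
tool_pos: [0.4946, -0.3593, 0.0301]
orientation: [-0.26, -3.131, -0.0]
force: [-0.3, -0.6, 0.4]
opening: 0.0925
gripper_force: 0.0
```

Call:
{"method": "play_rows", "body": {
  "targets": [0, 0, -0.5, 0, 0, 0, -2, 0, 0, 0, -4, 0, 0, 0, -7, 0, 0, 0, -10, 0, 0, 0, -13, 0, 0, 0, -15, 0, 0, 0, -16, 0]
}}

```text
t: 34.68
tool_pos: [0.496, -0.3605, 0.1948]
orientation: [0.259, 3.126, -0.005]
force: [0.5, -0.7, -0.3]
opening: 0.0928
gripper_force: 0.0
```

Call:
{"method": "play_rows", "body": {
  "targets": [1, 1, 0, 0, 3, 3, 0, 0, 6, 6, 0, 0, 8, 9, 0, 0, 10, 12, 0, 0, 11, 14, 0, 0, 11.5, 15, 0, 0, 11.5, 15, 0, 0]
}}

```text
t: 35.35
tool_pos: [0.4055, -0.1907, 0.1898]
orientation: [-0.257, -3.131, -0.001]
force: [-0.2, -0.4, 0.3]
opening: 0.0933
gripper_force: 0.0
```

Run:
```python
from h import *
t=grab('top')
for n,p,sz in(('disc',(.5385,.384),24),('block',(.4945,-.3595),24)):
    u,v=map(int,proj(t,(*p,.066))); h,o=crop(t,u,v,sz); m=big((h[...,2]<75)&(h[...,1]<90)); q,r=hullc(t,m,.066,o); print(n,q.round(1),np.round(r[1],1),round(r[2],1))
cv2.imwrite('pics/f.png',cv2.resize(t['image'][100:300,100:420],None,fx=2.5,fy=2.5)[:,:,::-1])
```

```text
disc [537.  378.8] [72.4 58.4] 70.3
block [ 495.  -355.8] [62.8 85. ] 80.2
```

View pics/f.png

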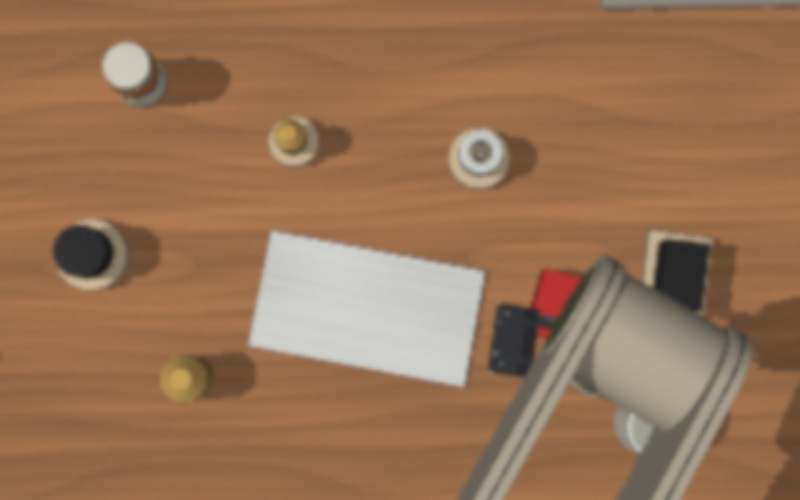

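The picture shows the plug (290,135), ring (480,152), disc (83,250) and block (683,275) each on its own stand. Offsets match perspective lean, and the plate is empty. Handing in.

```bash
python3 -c "
from plant import workorder; print(workorder.close_job())"
```

```text
the job is handed in; nothing more can be done
None
```

The stack is apart and each tool stands on its own stand, placed within a few millimetres of centre in the final pictures. The jar and mug were not touched, and the job was handed in at about 35 s of the 106 s limit; the interface returned no verdict.

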